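# Close and dock the waste jar of a facial machine

## Task

Close the emptied waste jar of the facial machine: set the lid on the jar's collar with its two lugs in the two slots, press it down against the rubber seal and, without forcing it, twist it clockwise a quarter turn to the stop, so that it is locked with its grip bar in line with the rails. Then push the jar's sled fully home under the handpiece tray. Keep everything clear of the tray and leave the other things on the counter where they are.

Things in the scene. Friction and masses are not known exactly. Their poses are not given: they have to be found in the camera images.
- lid: The jar's loose lid, right way up on the dark mat: white disc 86 mm across, 24 mm thick, its lowest 8 mm tapering to 72 mm. Two lugs on its rim, at +x and -x: 22 mm wide, 10 to 16 mm above the underside, out to 50.5 mm from the axis, each with a red dot. About 0.16 kg; the same when turned half round. Origin: centre of the underside; z up, x along the grip bar, over the lugs.
- lid_grip (a point): Point to grasp: in the blue grip bar on top of the lid, on its axis, 50 mm above its underside. The bar is solid, 66 mm long (x), 14 mm thick (y), from 24 mm (disc top) to 66 mm above the underside.
- jar_mouth (a point): Centre of the top of the white collar (116 mm across, top 88 mm above the counter) of the clear jar fixed on the sled. Its 7 mm flange has a 92 mm opening and two slots, 31 mm wide, centred along this point's +x and -x; a red dot just counter-clockwise of each. Lugs go down the slots, then clockwise (from above) under the flange to a stop at 90 degrees. z up, y along the rails away from the tray.
- jar: The clear waste jar with its collar and the grey sled that it is keyed into, one piece. Origin: on the jar's axis, at the sled's underside, 81 mm below jar_mouth; axes as jar_mouth.
- seal_top (a point): Centre of the top of the black rubber seal ring in the collar, unpressed, 7 mm below jar_mouth. It is sprung and the lugs rest on it: a lid just set in the slots has its underside 17 mm below jar_mouth and cannot turn. Pressed 6 mm lower (about 7.5 N) it can; the seal bottoms 9 mm lower (about 10 N). Turning takes about 0.2 N m.
- lid_home (a point): Where the centre of the lid's underside lies when locked: 23 mm below jar_mouth, axes as jar_mouth. Then the lugs are under the flange at its blue marks, the bar lies along y (in line with the rails), its top 43 mm above the collar, and the sprung seal holds it there when let go.
- sled_grip (a point): Middle of the blue cross bar of the sled's pull handle, 140 mm from the jar's axis along +y (away from the tray). The bar is 80 mm long across the rails (x), 12 mm thick along them (y), 14 mm high, on a post at each end; its top is 70 mm above the counter. Axes as jar_mouth.
- sled (a joint): How far the grey sled with the jar is pulled out along the rails, in m: 0 is fully home at its stop, 0.17 to 0.205 at the start; grows along jar_mouth's +y. About 4 N of friction, stays where it is left; push the handle along -y to send it home. At 0 the jar's axis is 75 mm inside the tray's edge and the handle's bar 65 mm outside it.
- tray_edge (a point): Middle of the lower outer edge of the silver handpiece tray that overhangs the rails, fixed to the black console: 330 mm wide (x), 22 mm thick, underside 139 mm above the counter, reaching 175 mm back (-y). Handpieces up to 210 mm tall stand on it, 60 mm or more back from the edge. A locked lid passes 8 mm under it. Axes as jar_mouth.
- tray: The same silver tray with its handpieces, fixed. Origin: on the counter straight below tray_edge; axes as jar_mouth.
- bottle_a: White bottle with a blue cap, 48 mm across, 130 mm tall. Not part of the job. Origin: centre of its underside.
- bottle_b: Amber bottle with a white cap, same size. Not part of the job. Origin as before.
- bottle_c: Green bottle with a black cap, same size. Not part of the job. Origin as before.
- cream_jar: Low glass cream jar with a metal cap, 62 mm across, 48 mm tall. Not part of the job. Origin: centre of its underside.
- dish: Small steel bowl, 72 mm across, 28 mm tall. Not part of the job. Origin: centre of its underside.
- tip_cup: Glass cup, 60 mm across, 62 mm tall. Not part of the job. Origin: centre of its underside.
- extractor: Thin steel skin tool, 10 mm thick and 136 mm long (along its x), lying at the far edge of the mat. Not part of the job. Origin: its middle, at the underside.
Things that resemble listed ones, but are neither listed nor needed, are in the scene too. What is shaped like the lid but orange or turquoise is not meant.

How it is judged:
By the outcome, as a careful person would: the job done as asked, in the order asked, and still so for the second after the job is handed in, with the robot touching nothing.
It also fails if it takes over 58 s, if anything falls off the work surface, if the arm or the gripper's body presses on something with over 40 N, if the wrist force passes 120 N, or if a joint passes its speed limit or range.

## Robot

A 6-joint arm with a two-finger parallel gripper is mounted at the origin on the work surface. World frame = base frame: x ahead of the robot, y to its left, z up, the work surface at z = 0. Lengths are in m, angles in rad, forces in N, time in s.
With the tool pointing down it reaches from about 0.325 to 0.925 m from the base axis. Payload 3.1 kg.
Tool frame: the origin (TCP) lies between the finger pads; the fingertips stand 17 mm ahead of it and the grasp point (between the pads) lies 2 mm behind it; z points along the fingers, y is the line along which they close (so a half turn about z gives the same grasp; the last joint's range is limited). The gripper opens to 85 mm and grips with 20 to 120 N. Pads are 22 mm wide; open, the fingers measure 114 mm over their backs; the gripper's body (76 mm by 85 mm) begins 54 mm behind the grasp point. The pads swing forward as they close: fully open they stand 13 mm farther back than shut.
Start: joints at [1.194, 0.217, 1.613, -0, 1.311, -0.112], TCP at [0.164, 0.603, 0.248] pointing down, gripper open.
Joint ranges: [-2.75, 2.75], [-0.78, 2.1], [0.31, 2.55], [-1.13, 4.27], [0.13, 2.63], [-2.58, 2.58]. Speed limits (rad/s): [2.79, 2.79, 3.14, 3.14, 3.14, 3.14].

## Interface

Orientations are given as [roll, pitch, yaw] about the fixed x, y, z axes, in that order (R = Rz(yaw) Ry(pitch) Rx(roll)).
In Python, from cell import observe, get_image, hand_in gives the robot as it stands.
- The arm moves only by the tool move_arm, never from a script. Its argument "targets" is a list of rows, each an object of numbers: "dx", "dy", "dz": the shift along the tool's x, y, z in mm; "turn": the turn about the tool's z in rad; "grip": the closure in counts, from 0 (fully open) to 255 (shut). A call has 1 to 5 rows; each row shifts and turns the commanded pose from where the row before left it, along the tool's axes as they then stand; what a row does not reach is not made up. A row lasts 1/12 s, in which the tool goes at most 41.7 mm and 7.16 degrees, less where a joint would pass 70% of its speed; a pose out of reach is approached as far as the arm can. A call with a gripper value outside its range is refused whole. The fingers move at their own pace and stop on an object; "squeeze" is the grip in N (left out, the last holds). Time passes only in rows, so rows that do not move let the fingers close. It gives the time, the measured TCP pose, the force, the opening and the grip force at its end, in the units of the state.
- observe(): the state, without advancing time (a new reading comes with each control period).
- get_image(name): name is "side" or "top" or "wrist"; returns a dict with "color" (384x512x3 uint8, red, green, blue), "depth" (384x512 float32, m along the optical axis (not along the pixel's ray), 0 where there is no reading), "intrinsics" (3x3 intrinsics, pixels), "R" (3x3) and "t" (3): a world point X has camera coordinates R X + t. Camera axes: x right, y down, z forward; pixel columns grow to the right and rows downward; lengths in m; the calibration is good to about 2 mm. A picture is of the moment at which its call begins.
- hand_in(): hands the job in; it is judged then, once.
The state is a dict: "t": time; "joints": joint angles; "dq": joint speeds; "tau": joint torques, N m; "tool_pos": TCP position; "eef_rot": TCP orientation; "wrist_force": force on the tool from outside, world axes, zero at the start; "moment": the same for the moment, N m; "grip_width": opening from 0.0 (shut) to 1.0 (fully open); "gripper_force": force on a finger pad.
Only numpy, scipy, OpenCV 4.12 (cv2) and the standard library are available. Lean on these libraries where they do the work, as an engineer would, in place of code of your own. Each camera call takes 0.05 s, during which the arm holds its last target. There are 200 camera calls.

## Working session

There is one attempt and no reset: what is moved stays moved. The work goes in short steps, Python scripts to look and compute and a tool call to move; the robot and the scene stay as the last step left them, time stands still between calls to the robot, and variables do not carry over. Pictures are saved under pics/ and viewed, at most 10 in all, crops included, and the job is handed in when it is done.

Besides the shell and the picture viewer there is one more tool, called after "Request:" as a command line: name --argument value ..., lists and objects as JSON in quotes. move_arm: Moves the arm, as the interface text tells. Its arguments: {"type":"object","properties":{"targets":{"type":"array"},"squeeze":{"type":"number"}},"required":["targets"]}

```bash
mkdir -p pics; ls
cat > h.py <<'E'
import numpy as np, cv2, sys
from cell import observe, get_image, hand_in
def save(d,name,crop=None,s=1):
    im=d['color'][...,::-1]
    if crop: r0,r1,c0,c1=crop; im=im[r0:r1,c0:c1]
    cv2.imwrite('pics/'+name,cv2.resize(im,None,fx=s,fy=s,interpolation=cv2.INTER_CUBIC))
def world(d):
    K=d['intrinsics'];z=d['depth'];v,u=np.mgrid[:z.shape[0],:z.shape[1]]
    P=np.stack([(u-K[0,2])/K[0,0]*z,(v-K[1,2])/K[1,1]*z,z],-1)
    return (P-d['t'])@d['R']
E
python3 - <<'E'
from h import *
a=get_image('top');b=get_image('side')
np.savez('a.npz',**a);np.savez('b.npz',**b)
save(a,'top.png',s=1.5);save(b,'side.png',s=1.5)
print(observe()); print(a['R'],a['t'],a['intrinsics'])
E
```

```text
pics
{'t': 0.1, 'joints': array([ 1.19380541e+00,  2.17707331e-01,  1.61475212e+00,  3.73888327e-05,
        1.31129447e+00, -1.12182645e-01]), 'dq': array([-0.00067928, -0.00132278, -0.00378952,  0.00033238, -0.00090559,
        0.00043641]), 'tau': array([-8.67548097e-04, -3.98074293e+01, -3.04971921e+01, -2.25088615e-04,
        4.27671766e-03, -6.88292559e-06]), 'tool_pos': array([0.16328295, 0.60258725, 0.24709231]), 'eef_rot': array([-3.13944902e+00, -2.77836536e-04,  2.87677445e+00]), 'wrist_force': array([-0.67572763, -0.7067067 ,  0.11080013]), 'moment': array([ 0.01387174,  0.0306995 , -0.01656862]), 'gripper_force': 0.0, 'grip_width': 1.0005520574108744}
[[-0.0261922  -0.99954943  0.01465933]
 [-0.99036582  0.02395129 -0.13638868]
 [ 0.13597612 -0.01809042 -0.99054694]] [0.22382348 0.5214535  1.23492153] [[390.59454963   0.         255.06430045]
 [  0.         390.59454963 192.16100166]
 [  0.           0.           1.        ]]
```

```bash
sleep 1
```

```text
(no output)
```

View pics/top.png

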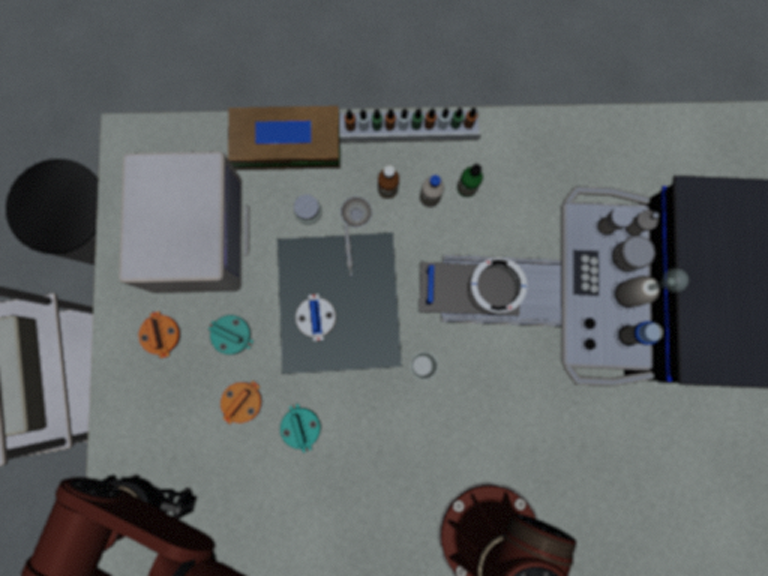

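View pics/side.png

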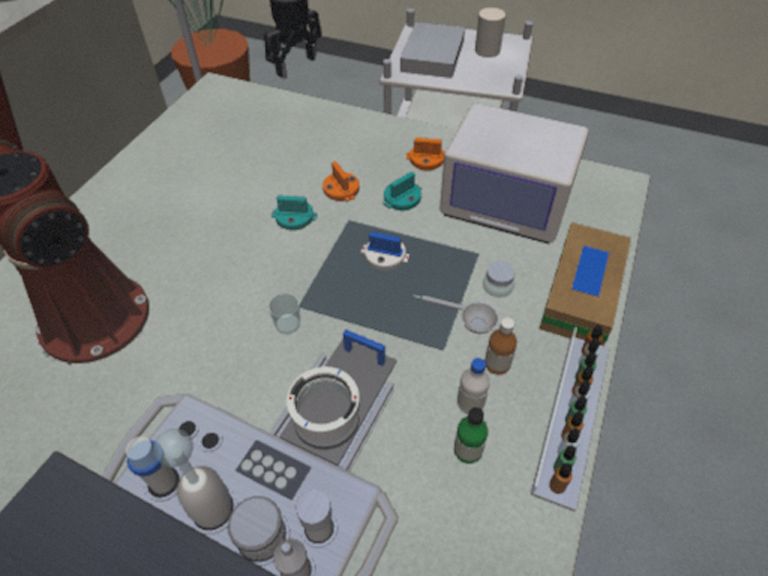

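Top view: the lid is the white disc with a blue bar on the dark mat, at top.png (316,317). The other candidates are orange (159,335) and (241,402), and turquoise (230,334) and (300,428), so they are ruled out by colour. The jar collar is at (499,285), the handle bar at (431,285) and the tray edge at u≈563.

```bash
cat > m.py <<'E'
from h import *
def rep(n,d,m,W):
    p=W[m]; print(n,len(p),p.mean(0).round(4),'z',np.percentile(p[:,2],[5,50,95]).round(3))
    return p
def axis(p):
    c=p[:,:2]-p[:,:2].mean(0); w,v=np.linalg.eigh(c.T@c/len(c)); return v[:,1], np.sqrt(12*w)
def circ(p):
    A=np.c_[2*p[:,:2],np.ones(len(p))];s=np.linalg.lstsq(A,(p[:,:2]**2).sum(1),rcond=None)[0]
    return s[:2],np.sqrt(s[2]+s[:2]@s[:2])
for f in 'ab':
    d=np.load(f+'.npz');W=world(d);hsv=cv2.cvtColor(d['color'],cv2.COLOR_RGB2HSV).astype(int);H,S,V=[hsv[...,i] for i in range(3)]
    z=W[...,2];x=W[...,0];y=W[...,1]
    blue=(H>100)&(H<130)&(S>130)
    g=np.load('a.npz')
    # bounding regions in world from rough positions
    A=world(np.load('a.npz')); L=A[211,210];J=A[190,287];C=A[190,316]
    if f=='a': print(L,J,C)
    nl=np.hypot(x-L[0],y-L[1])
    p=rep(f+' lidbar',d,blue&(nl<.06)&(z>.055)&(z<.075),W); v,s=axis(p); print(' axis deg',np.degrees(np.arctan2(v[1],v[0])),s)
    p=rep(f+' disc',d,(nl<.07)&(z>.019)&(z<.032)&(S<70)&(V>110),W); print(' circ',circ(p))
    p=rep(f+' handle',d,blue&(np.hypot(x-J[0],y-J[1])<.08)&(z>.062)&(z<.078),W); v,s=axis(p); print(' axis',np.degrees(np.arctan2(v[1],v[0])),s,p[:,:2].min(0),p[:,:2].max(0))
    nc=np.hypot(x-C[0],y-C[1]+.02)
    p=rep(f+' collar',d,(nc<.09)&(z>.083)&(z<.093),W); c,r=circ(p); print(' circ',c,r)
    r=np.hypot(x-c[0],y-c[1]); red=((H<8)|(H>172))&(S>90)&(r<.065)&(z>.07)
    for q in (red,blue&(r<.065)&(z>.07)):
        k,lab=cv2.connectedComponents(q.astype(np.uint8))
        for i in range(1,k): e=W[lab==i].mean(0); print('  mark',(lab==i).sum(),e.round(3),np.degrees(np.arctan2(e[1]-c[1],e[0]-c[0])).round(1))
    m=(y<c[1]-.06)&(z>.145)&(z<.175)&(abs(x-c[0])<.1)
    if m.any(): print('tray ymax',np.percentile(y[m],[98,99.5]), 'z',np.median(z[m]))
    if f=='a': print('mat z',np.median(z[170:178,195:225]))
E
python3 m.py; python3 -c "
from h import *
d=np.load('a.npz');save(d,'crop.png',(150,250,170,390),3.6)"
```

```text
[0.46578401 0.3537232  0.07132911] [0.52647613 0.1101011  0.06981069] [0.52157135 0.02159423 0.08914425]
a lidbar 90 [0.4677 0.3555 0.0689] z [0.064 0.069 0.073]
 axis deg -174.05203423936618 [0.01369792 0.0623285 ]
a disc 357 [0.4685 0.3559 0.0276] z [0.022 0.028 0.031]
 circ (array([0.46874963, 0.35707472]), np.float64(0.033808374392812535))
a handle 77 [0.5289 0.1103 0.0698] z [0.066 0.07  0.073]
 axis 176.8144053070056 [0.00938208 0.0809142 ] [0.49135524 0.10520375] [0.56844066 0.1172335 ]
a collar 381 [ 0.5216 -0.0305  0.0879] z [0.084 0.088 0.092]
 circ [ 0.52080508 -0.03039574] 0.0523536104066467
tray ymax [-0.14153995 -0.13835626] z 0.1620018897797036
mat z 0.004530006146577798
b lidbar 116 [0.4702 0.3541 0.0654] z [0.056 0.067 0.072]
 axis deg -174.9475453544752 [0.01066496 0.0632916 ]
b disc 226 [0.4755 0.3386 0.0267] z [0.02  0.027 0.031]
 circ (array([0.47042129, 0.357714  ]), np.float64(0.03634160288749196))
b handle 114 [0.5316 0.107  0.0683] z [0.063 0.069 0.073]
 axis 176.0984172991175 [0.00896967 0.0784446 ] [0.49327848 0.1015189 ] [0.56944526 0.11451251]
b collar 621 [ 0.5227 -0.0324  0.0874] z [0.084 0.087 0.09 ]
 circ [ 0.52181962 -0.03002936] 0.05269311826208865
  mark 1 [ 0.473 -0.051  0.087] -157.3
  mark 2 [ 0.568 -0.011  0.089] 22.3
tray ymax [-0.14372417 -0.13951944] z 0.16153222708973686
```

View pics/crop.png

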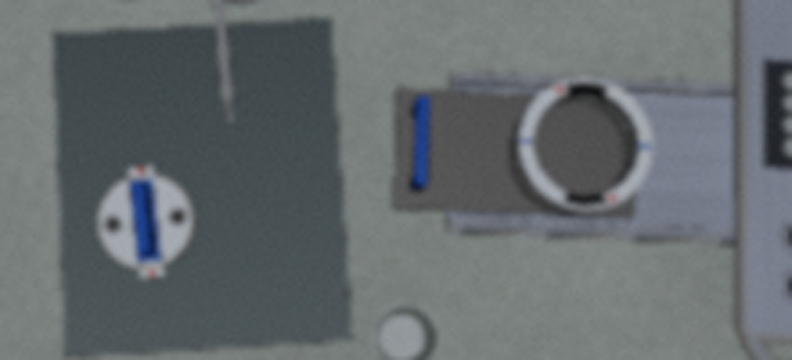

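The crop confirms the target: a white disc with a blue bar and red lug dots at crop (145,220). Jar frame yaw is about -3.6° and the lid bar yaw is about 5.5°. Turning, then moving over the lid.

Request:
move_arm --targets '[{"turn": -0.12},{"turn": -0.12},{"turn": -0.121},{"dx": -28,"dy": -27},{"dx": -28,"dy": -27}]'

```text
schema error: expected keys dx, dy, dz, turn, grip
```

Request:
move_arm --targets '[{"dx": -28,"dy": -28},{"dx": -28,"dy": -28},{"dx": -28,"dy": -28},{"dx": -28,"dy": -27},{"dx": -28,"dy": -27}]'

```text
schema error: expected keys dx, dy, dz, turn, grip
```

Request:
move_arm --targets '[{"dx": -28,"dy": -27},{"dx": -28,"dy": -27},{"dx": -28,"dy": -27},{"dz": 20},{"dz": 10}]'

```text
schema error: expected keys dx, dy, dz, turn, grip
```

```bash
cat > w.py <<'E'
from h import *
exec(open('m.py').read().split('for f in')[0])
d=get_image('wrist');np.savez('w.npz',**d);W=world(d);hsv=cv2.cvtColor(d['color'],cv2.COLOR_RGB2HSV).astype(int);H,S,V=[hsv[...,i] for i in range(3)]
z=W[...,2];blue=(H>100)&(H<130)&(S>110)
n=np.hypot(W[...,0]-.469,W[...,1]-.3565)
o=observe();print(o['t'],o['tool_pos'],o['eef_rot'],o['joints'])
p=rep('bar',d,blue&(n<.06)&(z>.06)&(z<.08),W);v,s=axis(p);print(np.degrees(np.arctan2(v[1],v[0])),s,(p[:,:2].min(0)+p[:,:2].max(0))/2)
p=rep('disc',d,(n<.07)&(z>.018)&(z<.034)&(S<70)&(V>110),W);print(circ(p))
k,lab=cv2.connectedComponents((((H<8)|(H>172))&(S>90)&(n<.065)&(z<.04)).astype(np.uint8))
for i in range(1,k):
    if (lab==i).sum()>5: print('red',(lab==i).sum(),W[lab==i].mean(0).round(4))
save(d,'w1.png')
E
python3 w.py
```

```text
0.15 [0.1633193  0.60266918 0.24724196] [-3.13972083e+00 -2.28523215e-04  2.87678767e+00] [ 1.19380817e+00  2.17608157e-01  1.61458339e+00  1.81469763e-05
  1.31128675e+00 -1.12188062e-01]<string>:3: RuntimeWarning: Mean of empty slice.
  ret = um.true_divide(
Traceback (most recent call last):
  File "w.py", line 7, in <module>
    p=rep('bar',d,blue&(n<.06)&(z>.06)&(z<.08),W);v,s=axis(p);print(np.degrees(np.arctan2(v[1],v[0])),s,(p[:,:2].min(0)+p[:,:2].max(0))/2)
IndexError: index -1 is out of bounds for axis 0 with size 0
```

All keys are needed in every row.

Request:
move_arm --targets '[{"dx": 0,"dy": 0,"dz": 0,"turn": -0.12,"grip": 0},{"dx": 0,"dy": 0,"dz": 0,"turn": -0.12,"grip": 0},{"dx": 0,"dy": 0,"dz": 0,"turn": -0.121,"grip": 0},{"dx": -28,"dy": -27,"dz": 0,"turn": 0,"grip": 0},{"dx": -28,"dy": -27,"dz": 0,"turn": 0,"grip": 0}]'

```text
t: 0.57
tool_pos: [0.2236, 0.555, 0.2478]
eef_rot: [-3.141, -0.0, -3.041]
wrist_force: [1.4, 0.8, -0.4]
grip_width: 0.997
gripper_force: 0.0
```

Request:
move_arm --targets '[{"dx": -28,"dy": -28,"dz": 0,"turn": 0,"grip": 0},{"dx": -28,"dy": -28,"dz": 0,"turn": 0,"grip": 0},{"dx": -28,"dy": -28,"dz": 0,"turn": 0,"grip": 0},{"dx": -28,"dy": -27,"dz": 0,"turn": 0,"grip": 0},{"dx": -28,"dy": -27,"dz": 0,"turn": 0,"grip": 0}]'

```text
t: 0.98
tool_pos: [0.378, 0.4294, 0.248]
eef_rot: [-3.141, -0.0, -3.045]
wrist_force: [0.1, 0.5, -0.6]
grip_width: 1.004
gripper_force: 0.0
```

Request:
move_arm --targets '[{"dx": -28,"dy": -27,"dz": 0,"turn": 0,"grip": 0},{"dx": -28,"dy": -27,"dz": 0,"turn": 0,"grip": 0},{"dx": -28,"dy": -27,"dz": 0,"turn": 0,"grip": 0},{"dx": 0,"dy": 0,"dz": 20,"turn": 0,"grip": 0},{"dx": 0,"dy": 0,"dz": 10,"turn": 0,"grip": 0}]'

```text
t: 1.4
tool_pos: [0.4698, 0.3564, 0.217]
eef_rot: [-3.141, -0.001, -3.05]
wrist_force: [-1.1, 0.1, -0.7]
grip_width: 1.0
gripper_force: 0.0
```

```bash
python3 w.py
```

```text
1.45 [0.46698557 0.35639814 0.21391567] [-3.13906093 -0.00665238 -3.04767792] [ 5.32183779e-01  1.73484837e-01  1.73098489e+00  5.60228812e-04
  1.24422101e+00 -1.13271731e+00]
bar 821 [0.4655 0.3575 0.0697] z [0.067 0.07  0.072]
-174.1870741487141 [0.01379428 0.06365232] [0.46809667 0.35752188]
disc 2992 [0.4636 0.3572 0.0283] z [0.022 0.029 0.032]
(array([0.46584611, 0.35748815]), np.float64(0.03325271897792772))
red 10 [0.4223 0.3533 0.0211]
```

View pics/w1.png

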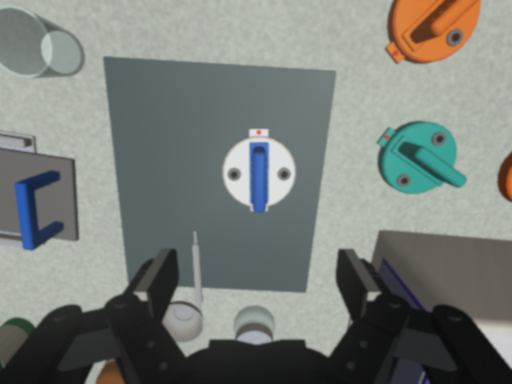

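The wrist view shows the lid centred at (259,175), bar upright in the image and nothing in the fingers' way. Descending.

Request:
move_arm --targets '[{"dx": 0,"dy": 0,"dz": 35,"turn": 0,"grip": 0},{"dx": 0,"dy": 0,"dz": 35,"turn": 0,"grip": 0},{"dx": 0,"dy": 0,"dz": 35,"turn": 0,"grip": 0},{"dx": 0,"dy": 0,"dz": 15,"turn": 0,"grip": 0},{"dx": 0,"dy": 0,"dz": 0,"turn": 0,"grip": 0}]'

```text
t: 1.87
tool_pos: [0.4629, 0.3569, 0.0924]
eef_rot: [-3.137, -0.011, -3.043]
wrist_force: [-0.7, -0.6, -1.4]
grip_width: 0.999
gripper_force: 0.0
```

```bash
python3 -c "
from h import *
o=observe();print(o['t'],o['tool_pos'],o['eef_rot'])"; sed -i "s/w1.png/w2.png/" w.py; python3 w.py
```

```text
1.8667 [0.46291211 0.35689861 0.09239434] [-3.1366413  -0.01137411 -3.0433087 ]
1.9167 [0.46502472 0.35800572 0.09530241] [-3.1387833  -0.00667862 -3.04343967] [ 5.36388550e-01  3.15920031e-01  1.80434565e+00  3.38702859e-04
  1.02856661e+00 -1.13274598e+00]
bar 2136 [0.4644 0.3575 0.0698] z [0.067 0.07  0.071]
-174.30944195770394 [0.01368838 0.06413836] [0.46794007 0.35769527]
disc 6796 [0.4618 0.3571 0.0283] z [0.022 0.029 0.031]
(array([0.46461582, 0.3574816 ]), np.float64(0.03303196407005426))
red 33 [0.4223 0.3534 0.0213]
```

Request:
move_arm --targets '[{"dx": 0,"dy": 0,"dz": 20,"turn": 0,"grip": 0},{"dx": 0,"dy": 0,"dz": 20,"turn": 0,"grip": 0},{"dx": 0,"dy": 0,"dz": 0,"turn": 0,"grip": 0},{"dx": 0,"dy": 0,"dz": 0,"turn": 0,"grip": 0},{"dx": 0,"dy": 0,"dz": 0,"turn": 0,"grip": 0}]'

```text
t: 2.33
tool_pos: [0.4695, 0.3596, 0.0605]
eef_rot: [3.14, 0.003, -3.045]
wrist_force: [0.3, 0.2, 0.2]
grip_width: 0.999
gripper_force: 0.0
```

Request:
move_arm --targets '[{"dx": 1,"dy": -2,"dz": 9,"turn": 0,"grip": 0},{"dx": 0,"dy": 0,"dz": 0,"turn": 0,"grip": 255},{"dx": 0,"dy": 0,"dz": 0,"turn": 0,"grip": 255},{"dx": 0,"dy": 0,"dz": 0,"turn": 0,"grip": 255},{"dx": 0,"dy": 0,"dz": 0,"turn": 0,"grip": 255}]' --squeeze 60

```text
t: 2.75
tool_pos: [0.4679, 0.3564, 0.0496]
eef_rot: [3.141, 0.0, -3.046]
wrist_force: [-0.5, 0.2, 0.2]
grip_width: 0.452
gripper_force: 0.0
```

Request:
move_arm --targets '[{"dx": 0,"dy": 0,"dz": 0,"turn": 0,"grip": 255},{"dx": 0,"dy": 0,"dz": 0,"turn": 0,"grip": 255},{"dx": 0,"dy": 0,"dz": 0,"turn": 0,"grip": 255},{"dx": 0,"dy": 0,"dz": 0,"turn": 0,"grip": 255},{"dx": 0,"dy": 0,"dz": 0,"turn": 0,"grip": 255}]'

```text
t: 3.17
tool_pos: [0.4681, 0.3565, 0.0497]
eef_rot: [3.141, 0.001, -3.045]
wrist_force: [-0.4, 0.2, 1.2]
grip_width: 0.157
gripper_force: 58.8
```

Request:
move_arm --targets '[{"dx": 0,"dy": 0,"dz": -20,"turn": 0,"grip": 255},{"dx": 0,"dy": 0,"dz": -35,"turn": 0,"grip": 255},{"dx": 0,"dy": 0,"dz": -40,"turn": 0,"grip": 255},{"dx": 0,"dy": 0,"dz": -35,"turn": 0,"grip": 255},{"dx": -3,"dy": -20,"dz": 0,"turn": 0,"grip": 255}]'

```text
t: 3.58
tool_pos: [0.4767, 0.3416, 0.1884]
eef_rot: [3.133, 0.014, -3.043]
wrist_force: [2.6, -0.4, 0.1]
grip_width: 0.159
gripper_force: 58.7
```

Request:
move_arm --targets '[{"dx": -3,"dy": -38,"dz": 0,"turn": 0,"grip": 255},{"dx": -3,"dy": -38,"dz": 0,"turn": 0,"grip": 255},{"dx": -3,"dy": -38,"dz": 0,"turn": 0,"grip": 255},{"dx": -3,"dy": -38,"dz": 0,"turn": 0,"grip": 255},{"dx": -3,"dy": -38,"dz": 0,"turn": 0,"grip": 255}]'

```text
t: 4.0
tool_pos: [0.5049, 0.1473, 0.1786]
eef_rot: [-3.141, -0.001, -3.045]
wrist_force: [1.0, 0.2, -1.9]
grip_width: 0.157
gripper_force: 58.8
```

Request:
move_arm --targets '[{"dx": -4,"dy": -38,"dz": 0,"turn": 0,"grip": 255},{"dx": -3,"dy": -38,"dz": 0,"turn": 0,"grip": 255},{"dx": 0,"dy": 0,"dz": 0,"turn": 0.08,"grip": 255},{"dx": 0,"dy": 0,"dz": 0,"turn": 0.08,"grip": 255},{"dx": 0,"dy": 0,"dz": 0,"turn": 0,"grip": 255}]'

```text
t: 4.42
tool_pos: [0.5194, 0.0729, 0.1785]
eef_rot: [-3.141, -0.002, 3.074]
wrist_force: [-0.5, 1.2, -2.1]
grip_width: 0.155
gripper_force: 59.1
```

```bash
cat > j.py <<'E'
from h import *
exec(open('m.py').read().split('for f in')[0])
C=np.array([.521,-.030]);n=sys.argv[1]
d=get_image('wrist');W=world(d);hsv=cv2.cvtColor(d['color'],cv2.COLOR_RGB2HSV).astype(int);H,S,V=[hsv[...,i] for i in range(3)]
z=W[...,2];r=np.hypot(W[...,0]-C[0],W[...,1]-C[1]);blue=(H>100)&(H<130)&(S>110)
o=observe();print(o['t'],o['tool_pos'],o['eef_rot'],o['grip_width'])
p=rep('collar',d,(r<.068)&(z>.083)&(z<.093)&(S<70)&(V>110),W);c,R=circ(p);print(c,R)
for nm,q in (('red',((H<8)|(H>172))&(S>90)),('blue',blue)):
  k,lab=cv2.connectedComponents((q&(r<.065)&(z>.08)&(z<.1)).astype(np.uint8))
  for i in range(1,k):
    e=W[lab==i].mean(0); print(nm,(lab==i).sum(),e.round(4),np.degrees(np.arctan2(e[1]-c[1],e[0]-c[0])).round(1))
q=blue&(z>.06)&(z<.078)&(abs(W[...,0]-.53)<.06)&(abs(W[...,1]-.109)<.04)
if q.sum()>30: p=rep('handle',d,q,W);v,s=axis(p);print(np.degrees(np.arctan2(v[1],v[0])),s)
save(d,n)
E
python3 j.py j1.png
```

```text
4.4667 [0.51938079 0.07350447 0.17854883] [-3.14148241e+00 -1.68003604e-03  3.07842032e+00] 0.1565204441168122
collar 4134 [ 0.5127 -0.0363  0.0885] z [0.087 0.089 0.09 ]
[ 0.52010298 -0.02958485] 0.052514267382787125
red 28 [ 0.473  -0.0499  0.0895] -156.7
red 18 [ 0.5685 -0.0093  0.0893] 22.7
blue 9 [ 0.5171 -0.0814  0.0893] -93.3
handle 319 [0.5002 0.1117 0.07  ] z [0.068 0.07  0.072]
-176.42698011924955 [0.0105176  0.02305319]
```

View pics/j1.png

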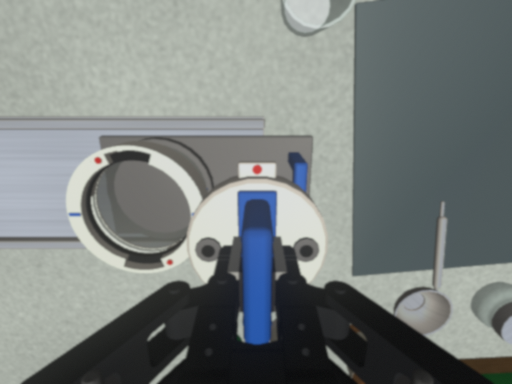

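The wrist view shows the lid held square (bar at u≈257, red lug dot (257,169)) and the empty collar at (135,208), slots up and down, consistent with a yaw of -3.4°. Moving over the collar.

Request:
move_arm --targets '[{"dx": -2,"dy": -34,"dz": 0,"turn": 0,"grip": 255},{"dx": -3,"dy": -35,"dz": 0,"turn": 0,"grip": 255},{"dx": -3,"dy": -34,"dz": 0,"turn": 0,"grip": 255},{"dx": 0,"dy": 0,"dz": 0,"turn": 0,"grip": 255},{"dx": 0,"dy": 0,"dz": 0,"turn": 0,"grip": 255}]'

```text
t: 4.88
tool_pos: [0.5212, -0.0301, 0.179]
eef_rot: [3.141, -0.001, 3.077]
wrist_force: [-0.3, 0.6, -1.9]
grip_width: 0.161
gripper_force: 59.6
```

```bash
cat > k.py <<'E'
from h import *
d=get_image('wrist');W=world(d);hsv=cv2.cvtColor(d['color'],cv2.COLOR_RGB2HSV).astype(int);H,S,V=[hsv[...,i] for i in range(3)]
o=observe();print(o['t'],o['tool_pos'],o['eef_rot'],o['wrist_force'])
k,lab=cv2.connectedComponents((((H<8)|(H>172))&(S>90)&(W[...,2]>.07)).astype(np.uint8))
for i in range(1,k):
    if (lab==i).sum()>8:print('red',(lab==i).sum(),W[lab==i].mean(0).round(4),np.argwhere(lab==i).mean(0).round())
save(d,sys.argv[1])
E
python3 k.py k1.png
```

```text
4.9333 [ 0.5211049  -0.02902159  0.178933  ] [ 3.14084041e+00 -9.46196697e-04  3.07830197e+00] [ 0.8414034   0.76012294 -1.06971415]
red 30 [ 0.4731 -0.0501  0.0893] [149. 228.]
red 57 [ 0.4757 -0.0276  0.1506] [169. 257.]
```

Request:
move_arm --targets '[{"dx": 0,"dy": 0,"dz": 20,"turn": 0,"grip": 255},{"dx": 0,"dy": 0,"dz": 15,"turn": 0,"grip": 255},{"dx": 0,"dy": 0,"dz": 10,"turn": 0,"grip": 255},{"dx": 0,"dy": 0,"dz": 5,"turn": 0,"grip": 255},{"dx": 0,"dy": 0,"dz": 0,"turn": 0,"grip": 255}]'

```text
t: 5.35
tool_pos: [0.5201, -0.028, 0.1277]
eef_rot: [3.141, -0.003, 3.08]
wrist_force: [-0.1, 0.8, -2.0]
grip_width: 0.158
gripper_force: 59.6
```

Request:
move_arm --targets '[{"dx": 0,"dy": 0,"dz": 4,"turn": 0,"grip": 255},{"dx": 0,"dy": 0,"dz": 4,"turn": 0,"grip": 255},{"dx": 0,"dy": 0,"dz": 3,"turn": 0,"grip": 255},{"dx": 0,"dy": 0,"dz": 0,"turn": 0,"grip": 255},{"dx": 0,"dy": 0,"dz": 0,"turn": 0,"grip": 255}]'

```text
t: 5.77
tool_pos: [0.5215, -0.0293, 0.1184]
eef_rot: [3.142, 0.0, 3.078]
wrist_force: [0.2, 0.7, -1.0]
grip_width: 0.159
gripper_force: 59.6
```

Request:
move_arm --targets '[{"dx": 0,"dy": 0,"dz": 2,"turn": 0,"grip": 255},{"dx": 0,"dy": 0,"dz": 2,"turn": 0,"grip": 255},{"dx": 0,"dy": 0,"dz": 0,"turn": 0,"grip": 255},{"dx": 0,"dy": 0,"dz": 0,"turn": 0,"grip": 255},{"dx": 0,"dy": 0,"dz": 0,"turn": 0,"grip": 255}]'

```text
t: 6.18
tool_pos: [0.522, -0.0294, 0.1149]
eef_rot: [-3.141, 0.001, 3.078]
wrist_force: [-1.9, 0.4, 1.3]
grip_width: 0.154
gripper_force: 60.0
```

Request:
move_arm --targets '[{"dx": 0,"dy": 0,"dz": 2,"turn": 0,"grip": 255},{"dx": 0,"dy": 0,"dz": 1,"turn": 0,"grip": 255},{"dx": 0,"dy": 0,"dz": 0,"turn": 0,"grip": 255},{"dx": 0,"dy": 0,"dz": 0,"turn": 0,"grip": 255},{"dx": 0,"dy": 0,"dz": 0,"turn": 0,"grip": 255}]'

```text
t: 6.6
tool_pos: [0.522, -0.0294, 0.1118]
eef_rot: [-3.141, 0.001, 3.078]
wrist_force: [-0.7, -0.4, 5.1]
grip_width: 0.159
gripper_force: 60.3
```

```bash
python3 k.py k2.png
```

```text
6.65 [ 0.52194987 -0.02940855  0.11172934] [-3.14136276e+00  1.14430421e-03  3.07778494e+00] [-0.54042484 -0.57580511  5.67797296]
red 65 [ 0.4724 -0.0498  0.0916] [168. 214.]
red 59 [ 0.4758 -0.0269  0.0859] [169. 257.]
```

View pics/k2.png

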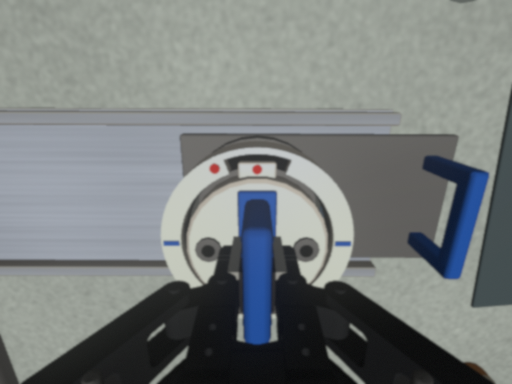

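The lug with its red dot (257,169) sits inside the slot, centred, with the disc within the opening. The seal is pressed by about 6 mm; pressing a little more and starting the turn.

Request:
move_arm --targets '[{"dx": 0,"dy": 0,"dz": 1.5,"turn": 0,"grip": 255},{"dx": 0,"dy": 0,"dz": 0,"turn": 0,"grip": 255},{"dx": 0,"dy": 0,"dz": 0,"turn": 0.05,"grip": 255},{"dx": 0,"dy": 0,"dz": 0,"turn": 0.08,"grip": 255},{"dx": 0,"dy": 0,"dz": 0,"turn": 0.08,"grip": 255}]'

```text
t: 7.07
tool_pos: [0.5214, -0.0289, 0.11]
eef_rot: [3.141, -0.0, 2.864]
wrist_force: [-1.7, 0.4, 7.1]
grip_width: 0.157
gripper_force: 60.7
```

```bash
python3 -c "
from h import *
o=observe();print(o['tool_pos'],o['eef_rot'],o['wrist_force'],o['moment'])"
```

```text
[ 0.52140739 -0.028933    0.11004453] [ 3.14104106e+00 -4.35405486e-04  2.86434805e+00] [-1.70812618  0.43244012  7.05019173] [0.13009549 0.21205257 0.16029335]
```

Turning freely (moment 0.16 N·m, lateral force under 2 N). Continuing.

Request:
move_arm --targets '[{"dx": 0,"dy": 0,"dz": 0,"turn": 0.1,"grip": 255},{"dx": 0,"dy": 0,"dz": 0,"turn": 0.1,"grip": 255},{"dx": 0,"dy": 0,"dz": 0,"turn": 0.1,"grip": 255},{"dx": 0,"dy": 0,"dz": 0,"turn": 0.1,"grip": 255},{"dx": 0,"dy": 0,"dz": 0,"turn": 0.1,"grip": 255}]'

```text
t: 7.48
tool_pos: [0.5218, -0.029, 0.1102]
eef_rot: [3.141, 0.0, 2.363]
wrist_force: [-1.2, -0.1, 6.1]
grip_width: 0.156
gripper_force: 60.7
```

```bash
python3 -c "
from h import *
o=observe();print(o['tool_pos'],o['eef_rot'],o['wrist_force'],o['moment'])"
```

```text
[ 0.52184944 -0.02898062  0.11024373] [3.14072186e+00 3.26548215e-04 2.36334645e+00] [-1.20683476 -0.1224966   6.10543289] [0.08532172 0.0763871  0.04261429]
```

Request:
move_arm --targets '[{"dx": 0,"dy": 0,"dz": 0,"turn": 0.1,"grip": 255},{"dx": 0,"dy": 0,"dz": 0,"turn": 0.1,"grip": 255},{"dx": 0,"dy": 0,"dz": 0,"turn": 0.1,"grip": 255},{"dx": 0,"dy": 0,"dz": 0,"turn": 0.1,"grip": 255},{"dx": 0,"dy": 0,"dz": 0,"turn": 0.1,"grip": 255}]'

```text
t: 7.9
tool_pos: [0.5223, -0.0292, 0.1105]
eef_rot: [3.14, 0.001, 1.863]
wrist_force: [-0.0, 0.6, 5.0]
grip_width: 0.154
gripper_force: 60.7
```

Request:
move_arm --targets '[{"dx": 0,"dy": 0,"dz": 0,"turn": 0.1,"grip": 255},{"dx": 0,"dy": 0,"dz": 0,"turn": 0.1,"grip": 255},{"dx": 0,"dy": 0,"dz": 0,"turn": 0.08,"grip": 255},{"dx": 0,"dy": 0,"dz": 0,"turn": 0.04,"grip": 255},{"dx": 0,"dy": 0,"dz": 0,"turn": 0,"grip": 255}]'

```text
t: 8.32
tool_pos: [0.522, -0.0293, 0.1104]
eef_rot: [3.14, 0.0, 1.547]
wrist_force: [-0.3, -1.1, 5.4]
grip_width: 0.158
gripper_force: 60.7
```

```bash
python3 -c "
from h import *
o=observe();print(o['tool_pos'],o['eef_rot'],o['wrist_force'],o['moment'])"
```

```text
[ 0.52202711 -0.02926228  0.11040846] [3.14043068e+00 9.34767589e-05 1.54651388e+00] [-0.32217533 -1.09144158  5.42987656] [-0.04285804  0.1166819  -0.03272618]
```

Request:
move_arm --targets '[{"dx": 0,"dy": 0,"dz": 0,"turn": 0.02,"grip": 255},{"dx": 0,"dy": 0,"dz": 0,"turn": 0.02,"grip": 255},{"dx": 0,"dy": 0,"dz": 0,"turn": 0,"grip": 255}]'

```text
t: 8.57
tool_pos: [0.5211, -0.0292, 0.1101]
eef_rot: [-3.141, 0.0, 1.509]
wrist_force: [-1.7, 0.3, 6.3]
grip_width: 0.158
gripper_force: 60.9
```

```bash
python3 -c "
from h import *
o=observe();print(o['tool_pos'],o['eef_rot'],o['wrist_force'],o['moment'])"
```

```text
[ 0.52114929 -0.02916976  0.1101035 ] [-3.14053991e+00  3.62974840e-04  1.50934466e+00] [-1.68782138  0.31257674  6.26994997] [-0.00930767  0.38212477  0.4027812 ]
```

Request:
move_arm --targets '[{"dx": 0,"dy": 0,"dz": 0,"turn": 0.02,"grip": 255},{"dx": 0,"dy": 0,"dz": 0,"turn": 0,"grip": 255}]'

```text
t: 8.73
tool_pos: [0.5211, -0.0292, 0.1101]
eef_rot: [-3.14, 0.001, 1.492]
wrist_force: [-1.7, 0.3, 7.1]
grip_width: 0.156
gripper_force: 62.8
```

```bash
python3 -c "
from h import *
o=observe();print(o['tool_pos'],o['eef_rot'],o['wrist_force'],o['moment'])"
```

```text
[ 0.52109689 -0.02919514  0.1100779 ] [-3.14042925e+00  9.87092190e-04  1.49195796e+00] [-1.69555241  0.33969066  7.12996087] [0.09270545 0.40236006 1.04630961]
```

At the stop (moment rising to 1 N·m at yaw about 86°). Easing back slightly, releasing and rising.

Request:
move_arm --targets '[{"dx": 0,"dy": 0,"dz": -1,"turn": -0.02,"grip": 255},{"dx": 0,"dy": 0,"dz": 0,"turn": 0,"grip": 120},{"dx": 0,"dy": 0,"dz": 0,"turn": 0,"grip": 120},{"dx": 0,"dy": 0,"dz": 0,"turn": 0,"grip": 120},{"dx": 0,"dy": 0,"dz": 0,"turn": 0,"grip": 120}]'

```text
t: 9.15
tool_pos: [0.521, -0.0292, 0.1101]
eef_rot: [-3.141, -0.0, 1.507]
wrist_force: [0.8, 0.4, -0.4]
grip_width: 0.528
gripper_force: 0.0
```

Request:
move_arm --targets '[{"dx": 0,"dy": 0,"dz": -15,"turn": 0,"grip": 120},{"dx": 0,"dy": 0,"dz": -35,"turn": 0,"grip": 120},{"dx": 0,"dy": 0,"dz": -35,"turn": 0,"grip": 120},{"dx": 0,"dy": 0,"dz": -20,"turn": 0,"grip": 120},{"dx": 0,"dy": 0,"dz": 0,"turn": 0,"grip": 120}]'

```text
t: 9.57
tool_pos: [0.5253, -0.03, 0.2219]
eef_rot: [3.13, 0.001, 1.507]
wrist_force: [0.2, -0.9, 0.7]
grip_width: 0.528
gripper_force: 0.0
```

```bash
cat > l.py <<'E'
from h import *
exec(open('m.py').read().split('for f in')[0])
C=np.array([.521,-.030])
for cam in ('wrist','top'):
    d=get_image(cam);W=world(d);hsv=cv2.cvtColor(d['color'],cv2.COLOR_RGB2HSV).astype(int);H,S,V=[hsv[...,i] for i in range(3)]
    z=W[...,2];blue=(H>100)&(H<130)&(S>110)
    q=blue&(z>.12)&(z<.145)&(np.hypot(W[...,0]-C[0],W[...,1]-C[1])<.06)
    if q.sum()>10: p=rep(cam+' lidbar',d,q,W);v,s=axis(p);print(np.degrees(np.arctan2(v[1],v[0])),s)
    q=blue&(z>.06)&(z<.078)&(abs(W[...,0]-.53)<.06)&(abs(W[...,1]-.109)<.04)
    if q.sum()>30: p=rep('handle',d,q,W);v,s=axis(p);print(np.degrees(np.arctan2(v[1],v[0])),s)
    if cam=='wrist': save(d,'l1.png')
o=observe();print(o['t'],o['tool_pos'],o['eef_rot'],o['grip_width'],o['wrist_force'])
E
python3 l.py
```

```text
wrist lidbar 1183 [ 0.5209 -0.0268  0.131 ] z [0.128 0.131 0.133]
87.3021309704255 [0.01376234 0.06254119]
handle 1351 [0.5297 0.1091 0.0701] z [0.068 0.07  0.072]
176.12284217126606 [0.01149426 0.07839726]
top lidbar 75 [ 0.5207 -0.0209  0.1308] z [0.126 0.131 0.135]
89.024587324639 [0.0141081  0.04556455]
handle 83 [0.5293 0.1102 0.0694] z [0.064 0.07  0.074]
175.66263872262124 [0.01035443 0.08243404]
9.6667 [ 0.52204767 -0.02939334  0.21669349] [3.13935726e+00 1.75477226e-04 1.50748242e+00] 0.5290684358280345 [-1.60795079 -0.48790764 -0.68299555]
```

View pics/l1.png

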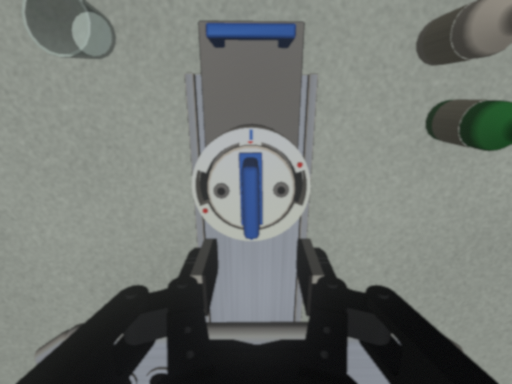

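The lid sits locked: bar along the rails (252,195), lugs no longer in the slots (dark at sides), bar top at 0.131 m. That matches 43 mm above the collar and clears the 0.139 m tray. Next, closed fingers go behind the handle.

Request:
move_arm --targets '[{"dx": 37,"dy": 0,"dz": 0,"turn": 0,"grip": 255},{"dx": 37,"dy": 0,"dz": 0,"turn": 0,"grip": 255},{"dx": 37,"dy": 0,"dz": 0,"turn": 0,"grip": 255},{"dx": 37,"dy": 0,"dz": 0,"turn": 0,"grip": 255},{"dx": 37,"dy": 0,"dz": 0,"turn": 0,"grip": 255}]' --squeeze 20

```text
t: 10.08
tool_pos: [0.5313, 0.1566, 0.213]
eef_rot: [-3.137, 0.001, 1.507]
wrist_force: [0.9, -0.2, 0.5]
grip_width: 0.001
gripper_force: 0.0
```

Request:
move_arm --targets '[{"dx": 5,"dy": 0,"dz": 20,"turn": 0,"grip": 255},{"dx": 0,"dy": 0,"dz": 35,"turn": 0,"grip": 255},{"dx": 0,"dy": 0,"dz": 35,"turn": 0,"grip": 255},{"dx": 0,"dy": 0,"dz": 30,"turn": 0,"grip": 255},{"dx": 0,"dy": 0,"dz": 0,"turn": 0,"grip": 255}]'

```text
t: 10.5
tool_pos: [0.5251, 0.1591, 0.0862]
eef_rot: [-3.123, 0.004, 1.508]
wrist_force: [-1.7, -0.1, -1.4]
grip_width: 0.001
gripper_force: 0.0
```

Request:
move_arm --targets '[{"dx": 0,"dy": 0,"dz": 20,"turn": 0,"grip": 255},{"dx": 0,"dy": 0,"dz": 9,"turn": 0,"grip": 255},{"dx": 0,"dy": 0,"dz": 0,"turn": 0,"grip": 255},{"dx": 0,"dy": 0,"dz": 0,"turn": 0,"grip": 255}]'

```text
t: 10.83
tool_pos: [0.5331, 0.1602, 0.0668]
eef_rot: [-3.14, 0.0, 1.508]
wrist_force: [0.7, -0.2, 0.5]
grip_width: -0.001
gripper_force: 0.0
```

Request:
move_arm --targets '[{"dx": -15,"dy": 0,"dz": 0,"turn": 0,"grip": 255},{"dx": -10,"dy": 0,"dz": 0,"turn": 0,"grip": 255},{"dx": -8,"dy": 0,"dz": 0,"turn": 0,"grip": 255},{"dx": -8,"dy": 0,"dz": 0,"turn": 0,"grip": 255},{"dx": -10,"dy": 0,"dz": 0,"turn": 0,"grip": 255}]'

```text
t: 11.25
tool_pos: [0.5313, 0.1103, 0.0684]
eef_rot: [3.139, -0.003, 1.507]
wrist_force: [-0.3, 4.5, 3.0]
grip_width: 0.001
gripper_force: 2.6
```

Request:
move_arm --targets '[{"dx": -12,"dy": 0,"dz": 0,"turn": 0,"grip": 255},{"dx": -12,"dy": 0,"dz": 0,"turn": 0,"grip": 255},{"dx": -12,"dy": 0,"dz": 0,"turn": 0,"grip": 255},{"dx": -12,"dy": 0,"dz": 0,"turn": 0,"grip": 255},{"dx": -12,"dy": 0,"dz": 0,"turn": 0,"grip": 255}]'

```text
t: 11.67
tool_pos: [0.5273, 0.0501, 0.0683]
eef_rot: [3.14, -0.003, 1.507]
wrist_force: [-0.3, 5.2, 4.2]
grip_width: -0.001
gripper_force: 2.7
```

Run:
```python
from h import *
d=get_image('top');save(d,'p1.png',(140,250,250,470),3.5)
o=observe();print(o['t'],o['tool_pos'],o['eef_rot'],o['wrist_force'])
```

```text
11.7167 [0.52716803 0.04762974 0.06807893] [3.13965496e+00 3.47796505e-04 1.50683325e+00] [-0.15134334 -0.49966513  0.17923341]
```

View pics/p1.png

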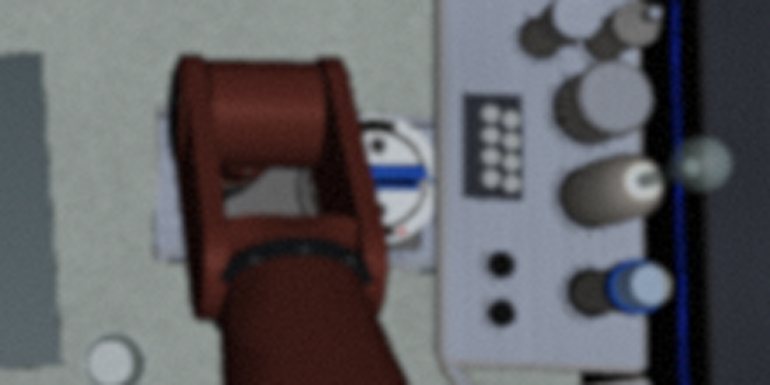

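The push is going well: the lid stays locked (bar in line at p1 (397,177)) and the arm is clear of the tray edge (u≈437). About 105 mm remain.

Request:
move_arm --targets '[{"dx": -10,"dy": 0,"dz": 0,"turn": 0,"grip": 255},{"dx": -12,"dy": 0,"dz": 0,"turn": 0,"grip": 255},{"dx": -12,"dy": 0,"dz": 0,"turn": 0,"grip": 255},{"dx": -12,"dy": 0,"dz": 0,"turn": 0,"grip": 255},{"dx": -12,"dy": 0,"dz": 0,"turn": 0,"grip": 255}]'

```text
t: 12.13
tool_pos: [0.5233, -0.0078, 0.0678]
eef_rot: [3.14, -0.002, 1.507]
wrist_force: [-0.6, 5.2, 3.5]
grip_width: -0.001
gripper_force: 2.7
```

Request:
move_arm --targets '[{"dx": -8,"dy": 0,"dz": 0,"turn": 0,"grip": 255},{"dx": -8,"dy": 0,"dz": 0,"turn": 0,"grip": 255},{"dx": -6,"dy": 0,"dz": 0,"turn": 0,"grip": 255},{"dx": -4,"dy": 0,"dz": 0,"turn": 0,"grip": 255},{"dx": -4,"dy": 0,"dz": 0,"turn": 0,"grip": 255}]'

```text
t: 12.55
tool_pos: [0.5212, -0.0384, 0.067]
eef_rot: [3.141, -0.0, 1.508]
wrist_force: [1.6, 5.3, 3.0]
grip_width: 0.004
gripper_force: 2.2
```

Request:
move_arm --targets '[{"dx": -4,"dy": 0,"dz": 0,"turn": 0,"grip": 255},{"dx": -4,"dy": 0,"dz": 0,"turn": 0,"grip": 255},{"dx": -3,"dy": 0,"dz": 0,"turn": 0,"grip": 255},{"dx": -3,"dy": 0,"dz": 0,"turn": 0,"grip": 255},{"dx": -2,"dy": 0,"dz": 0,"turn": 0,"grip": 255}]'

```text
t: 12.97
tool_pos: [0.52, -0.0546, 0.0668]
eef_rot: [3.141, 0.0, 1.508]
wrist_force: [1.3, 4.9, 3.1]
grip_width: 0.001
gripper_force: 2.1
```

Request:
move_arm --targets '[{"dx": -2,"dy": 0,"dz": 0,"turn": 0,"grip": 255},{"dx": -2,"dy": 0,"dz": 0,"turn": 0,"grip": 255},{"dx": -1,"dy": 0,"dz": 0,"turn": 0,"grip": 255}]'

```text
t: 13.22
tool_pos: [0.5198, -0.058, 0.0669]
eef_rot: [3.141, -0.003, 1.506]
wrist_force: [3.5, 10.9, 4.5]
grip_width: -0.001
gripper_force: 5.6
```

Request:
move_arm --targets '[{"dx": -1,"dy": 0,"dz": 0,"turn": 0,"grip": 255},{"dx": -1,"dy": 0,"dz": 0,"turn": 0,"grip": 255},{"dx": 0,"dy": 0,"dz": 0,"turn": 0,"grip": 255}]'

```text
t: 13.47
tool_pos: [0.5197, -0.0581, 0.0669]
eef_rot: [3.141, -0.007, 1.506]
wrist_force: [2.4, 13.7, 3.7]
grip_width: -0.0
gripper_force: 7.2
```

The force rises while the position holds at the predicted home (-0.058), so the sled is at its stop. Backing off and checking.

Request:
move_arm --targets '[{"dx": 10,"dy": 0,"dz": 0,"turn": 0,"grip": 255},{"dx": 30,"dy": 0,"dz": 0,"turn": 0,"grip": 255},{"dx": 35,"dy": 0,"dz": 0,"turn": 0,"grip": 255},{"dx": 35,"dy": 0,"dz": -10,"turn": 0,"grip": 255},{"dx": 35,"dy": 0,"dz": -15,"turn": 0,"grip": 255}]'

```text
t: 13.88
tool_pos: [0.5258, 0.0834, 0.0894]
eef_rot: [-3.136, 0.003, 1.508]
wrist_force: [-0.2, 0.4, -0.5]
grip_width: -0.001
gripper_force: 0.0
```

Request:
move_arm --targets '[{"dx": 30,"dy": 0,"dz": -25,"turn": 0,"grip": 255},{"dx": 25,"dy": 0,"dz": -30,"turn": 0,"grip": 255},{"dx": 0,"dy": 0,"dz": -35,"turn": 0,"grip": 255},{"dx": 0,"dy": 0,"dz": 0,"turn": 0,"grip": 255},{"dx": 0,"dy": 0,"dz": 0,"turn": 0,"grip": 255}]'

```text
t: 14.3
tool_pos: [0.5337, 0.1381, 0.1842]
eef_rot: [3.136, 0.002, 1.509]
wrist_force: [-0.5, -0.5, -1.1]
grip_width: 0.003
gripper_force: 0.0
```

Run:
```python
from h import *
exec(open('m.py').read().split('for f in')[0])
for c in ('top','side'):
    d=get_image(c);W=world(d);hsv=cv2.cvtColor(d['color'],cv2.COLOR_RGB2HSV).astype(int);H,S=hsv[...,0],hsv[...,1]
    q=(H>100)&(H<130)&(S>110)&(W[...,2]>.06)&(W[...,2]<.078)&(abs(W[...,0]-.52)<.06)&(abs(W[...,1]+.075)<.06)
    p=rep(c+' handle',d,q,W)
    if c=='side': save(d,'s2.png',s=1.5)
print(observe()['t'],observe()['tool_pos'])
```

```text
top handle 97 [ 0.5185 -0.0753  0.0698] z [0.066 0.07  0.074]
side handle 157 [ 0.5206 -0.0776  0.0683] z [0.062 0.069 0.072]
14.4 [0.53096983 0.13742052 0.18045387]
```

View pics/s2.png

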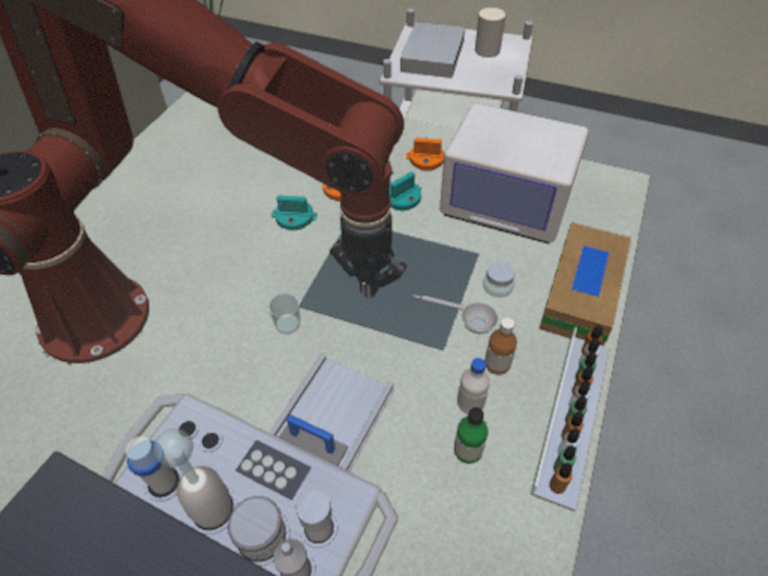

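The sled is home: the handle at (312,433) is just outside the tray, at y=-0.076 against about -0.075 expected. Everything else is where it was and the robot is clear.

```bash
python3 -c "
from cell import hand_in
print(hand_in())"
```

```text
the job is handed in; nothing more can be done
None
```

I locked the lid on the jar with its grip bar in line with the rails, pushed the sled home to its stop under the tray, left the other things where they were, and handed the job in at about 14.4 s.

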